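# Refit the tilt-lock lever on an office-chair mechanism

## Robot

A 6-joint arm with a two-finger parallel gripper is mounted at the origin on the work surface. World frame = base frame: x ahead of the robot, y to its left, z up, the work surface at z = 0. Lengths are in m, angles in rad, forces in N, time in s.
With the tool pointing down it reaches from about 0.3 to 0.75 m from the base axis. Payload 8.5 kg.
Tool frame: the origin (TCP) lies on the centre line of the jaws, within the pads' length; the fingertips stand 8 mm ahead of it and the grasp point (between the pads) lies 11 mm behind it; z points along the fingers, y is the line along which they close (so a half turn about z gives the same grasp; the last joint's range is limited). The gripper opens to 88 mm and grips with 3 to 60 N. Pads are 18 mm wide; open, the fingers measure 123 mm over their backs; the gripper's body (75 mm by 187 mm) begins 45 mm behind the grasp point.
Start: joints at [1.126, 0.381, 1.297, -0, 1.464, -0.215], TCP at [0.125, 0.536, 0.219] pointing down, gripper open.
Joint ranges: [-3.11, 3.11], [-0.89, 2.33], [0.22, 2.48], [-1.42, 4.56], [0.17, 2.85], [-2.88, 2.88]. Speed limits (rad/s): [2.39, 2.39, 3.14, 3.14, 3.14, 3.14].

## Interface

Orientations are given as a unit quaternion [w, x, y, z].
In Python, from station import arm, cams, workorder gives the robot as it stands. The module is installed in compiled form; this text tells all that it offers.
- The arm moves only by the tool play_rows, never from a script. Its argument "rows" is a list that holds one entry, the list of rows, each a list of 5 numbers: the shift along the tool's x, y, z in m, then the turn about the tool's z in degrees, then the opening, from 0 (shut) to 1 (fully open). In form: [[[dx, dy, dz, twist, fingers], ...]]. A call has 1 to 20 rows; each row shifts and turns the commanded pose from where the row before left it, along the tool's axes as they then stand; what a row does not reach is not made up. A row lasts 1/12 s, in which the tool goes at most 41.7 mm and 7.16 degrees, less where a joint would pass 70% of its speed; a pose out of reach is approached as far as the arm can. A call with a gripper value outside its range is refused whole. The fingers move at their own pace and stop on an object; "squeeze" is the grip in N (left out, the last holds). Time passes only in rows, so rows that do not move let the fingers close. It gives the time, the measured TCP pose, the force, the opening and the grip force at its end, in the units of the state.
- arm.observe(): the state, without advancing time (a new reading comes with each control period).
- cams.camera(name): name is "scene" or "top" or "wrist"; returns (picture, depth): 480x640x3 uint8, red, green, blue; 480x640 float32, m along the optical axis (not along the pixel's ray), 0 where there is no reading.
- cams.get_calibration(name): a dict with "mtx" (3x3 intrinsics, pixels), "R" (3x3) and "t" (3): a world point X has camera coordinates R X + t; the wrist camera has in their place "mount" (4x4, takes a point from camera to tool coordinates, whose origin is the TCP and whose axes are the flange's). Camera axes: x right, y down, z forward; pixel columns grow to the right and rows downward; lengths in m; the calibration is good to about 2 mm. A picture is of the moment at which its call begins: read the wrist's pose just before it. get_calibration takes no time and is no camera call.
- workorder.hand_in(): hands the job in; it is judged then, once.
Trained networks look in the newest picture that a camera, given by its name, has taken for a name from the list of things; names that differ only in an ending like _2 or _b are one class to them, and where a whole thing is asked for, a point or a joint stands for the part that bears it (a point fixed in the world has none). Each returns a list of dicts, best first, with "p" (0 to 1); they miss things now and then, are a little off and sometimes report something else, mostly with a low value. They report only what shows in the picture. A call takes as long as a camera call. They do not tell look-alikes from the thing itself.
- cams.spot_in(camera, query): "extent" ([centre column, centre row, width, height] in pixels, round what is visible of it).
The state is a dict: "clock": time; "joint_positions": joint angles; "qvel": joint speeds; "joint_efforts": joint torques, N m; "tool_pos": TCP position; "ee_rot": TCP orientation; "contact_force": force on the tool from outside, world axes, zero at the start; "moment": the same for the moment, N m; "gripper_width": finger opening in m; "grip_force": force on a finger pad.
Only numpy, scipy, OpenCV 4.12 (cv2) and the standard library are available. Lean on these libraries where they do the work, as an engineer would, in place of code of your own. Each camera call takes 0.05 s, during which the arm holds its last target. There are 200 camera calls.

## Task

Fit the loose lever with the toothed bore onto the splined shaft of the chair mechanism, with its arm pointing towards the mechanism's nose as nearly as the splines allow: feel for the angle at which the teeth drop in, without forcing it, and push it fully home onto the boss. Then swing the lever counterclockwise (seen from above) until its arm rests gently against the stop pin, and let go. Leave the look-alike lever with the smooth round bore and everything else on the bench where it is.

Things in the scene. Friction and masses are not known exactly. Their poses are not given: they have to be found in the camera images.
- mechanism: Dark steel chair tilt mechanism lying on its side, fixed to the bench. Origin: on the bench under the axis of the upright splined shaft; x along the housing to its narrow nose, y to the lug with the stop pin, z up. Housing 50 mm high, x -70 to 40, y +-55 mm; nose 64 wide, 40 high, to x = 95; lug to y = 103. Boss round the shaft: 42 across, top at 62 mm height.
- shaft_foot (a point): On the shaft axis at the boss top, 62 mm above the bench: the lever's origin comes here when home. Does not turn. Shaft: six ribs 60 degrees apart, 28 mm across, each 4.5 wide, core 19 across, from here to 84 mm height. It turns stiffly about z (about 0.15 N m of friction, no spring) and stays where put; the ribs' starting angle varies and is not measured.
- shaft_top (a point): On the shaft axis at its very top, 96 mm above the bench. Above the ribs (84 mm) the shaft is a smooth round pilot, 19 mm across to 90 mm height, tapering to 10 mm across here. The lever's bore slips over the pilot at any angle and then rests on the ends of the ribs until it is turned to fit.
- stop_pin (a point): Centre of the top of the upright steel stop pin on the lug: 10 mm across, from 50 to 92 mm above the bench, 85 mm from the shaft axis.
- lever: Lever to be fitted, 0.15 to 0.27 kg, flat on the bench, right way up. Origin: centre of the hub's underside, on the bore axis; x along the arm to the knob, z up. Hub: steel, 38 x 38 mm square, flat sides facing x and y, 28 high, through bore with six inward teeth. Arm: black plastic, 14 wide, 14 to 26 mm above the hub's underside.
- lever_bore (a point): On the bore axis at the hub's top, 28 mm above its underside. Teeth at 30, 90, 150... degrees from x, each 4 mm wide, tips on a 22 mm circle, grooves 31 mm across. 1.5 mm clearance round the pilot; over the ribs the lever goes only within about 6 degrees of six angles, 60 degrees apart: those where the arm points along a rib.
- lever_knob (a point): On the lever's upright black knob (18 mm across, from 24 to 52 mm above the hub's underside), on the knob's axis, 39 mm above the hub's underside and 112 mm from the bore axis along the arm.
- release_point (a point): Where the knob point is when the home lever points straight to the nose (along the mechanism's x).
- lock_point (a point): Where the knob point is when the arm of the home lever rests against the stop pin: 80 degrees (1.4 rad) counterclockwise from the nose direction.
- plain_lever: Look-alike lever to be left alone: same arm and knob, but a round hub (40 mm across) with a smooth round 28 mm bore without teeth. Origin and axes as for the lever. It and the lever lie side by side, either one on the left.
- caster: Twin-wheel chair caster, 48 mm wheels, stem up, 71 mm high; origin under its centre. Bystander.
- tape: Cardboard-brown roll of tape lying flat, 90 mm across, 24 mm high; origin under its centre. Bystander.
- jar: Clear jar with a green cap, 60 mm across, 85 mm high; origin under its centre. Bystander.
- wrench: Steel wrench lying flat. Bystander.
- mug: White mug, 80 mm across, 92 mm high; origin under its centre. Bystander.
Mind the look-alikes: they are no part of the job. What is shaped like the lever but purple is not meant. Several things have the shape of the mechanism; the one meant has the colours described above.

How it is judged:
On the way, in this order (a step that is already met when the one before it is completed fails the run):
1. the toothed lever is fully home on the shaft with its arm pointing towards the nose (within about 50 degrees) (z of lever in the frame of mechanism between 0.058 and 0.0655 m and horizontal distance between lever and shaft_foot below 0.004 m and angle between lever's own z axis and vertical below 0.13 rad and distance between lever_knob and release_point below 0.095 m), for 0.2 s.
2. the lever, still home, has been swung to the stop pin (z of lever in the frame of mechanism between 0.058 and 0.0655 m and horizontal distance between lever and shaft_foot below 0.004 m and angle between lever's own z axis and vertical below 0.13 rad and distance between lever_knob and lock_point below 0.015 m), for 0.2 s.
At the end, for the whole second after the job is handed in: The toothed lever is home on the shaft: hub underside within 3.5 mm of the boss, bore axis within 4 mm of the shaft axis, tilted less than 0.13 rad; its knob is within 15 mm of the place where the arm rests against the stop pin; released and at rest (all of step 2 and linear speed of lever below 0.02 m/s and contact force between the fingers and lever below 0.1 N); the robot touches nothing.
It fails at once if the lever is forced: more than 60 N between the lever and the mechanism (shaft, boss or pin) (contact force between lever and mechanism above 60 N).
It fails at once if a bystander is moved by more than 20 mm (distance of any of plain_lever, caster, tape, jar, wrench, mug from where it was at the start of the episode above 0.02 m).
It also fails if it takes over 64 s, if anything falls off the work surface, if the arm or the gripper's body presses on something with over 40 N, if the wrist force passes 120 N, or if a joint passes its speed limit or range.

## Working session

There is one attempt and no reset: what is moved stays moved. The work goes in short steps, Python scripts to look and compute and a tool call to move; the robot and the scene stay as the last step left them, time stands still between calls to the robot, and variables do not carry over. Pictures are saved under pics/ and viewed, at most 10 in all, crops included, and the job is handed in when it is done.

Besides the shell and the picture viewer there is one more tool, called after ">>>" in YAML: its name, and indented under it one key for each argument. play_rows: Moves the arm, as the interface text tells. Its arguments: {"type":"object","properties":{"rows":{"type":"array","items":{"type":"array","items":{"type":"array","items":{"type":"number"}}}},"squeeze":{"type":"number"}},"required":["rows"]}

```bash
mkdir -p pics; python3 - <<'E'
from station import arm,cams
import cv2,numpy as np
s=arm.observe();print({k:np.round(v,3) for k,v in s.items()})
for n in("scene","top"):
    p,d=cams.camera(n);cv2.imwrite(f"pics/{n}0.png",p[:,:,::-1]);np.savez(f"{n}0.npz",p=p,d=d)
    c=cams.get_calibration(n);print(n,{k:np.round(v,3).tolist() for k,v in c.items()})
    for q in("mechanism","lever","plain_lever","stop_pin","shaft_top","lever_knob"):
        print(n,q,[(np.round(r["extent"]).tolist(),round(r["p"],2)) for r in cams.spot_in(n,q)])
print(cams.get_calibration("wrist"))
E
```

```text
{'clock': np.float64(0.0), 'joint_positions': array([ 1.126,  0.381,  1.298, -0.   ,  1.464, -0.215]), 'qvel': array([ 0.001,  0.001, -0.   , -0.   , -0.002, -0.001]), 'joint_efforts': array([ 1.0000e-03, -4.3793e+01, -2.2456e+01,  7.1000e-02,  3.5000e-02,
       -0.0000e+00]), 'tool_pos': array([0.125, 0.535, 0.218]), 'ee_rot': array([-0.   ,  0.115,  0.993, -0.001]), 'contact_force': array([-0.084,  0.253, -0.253]), 'moment': array([0.019, 0.019, 0.05 ]), 'grip_force': np.float64(0.0), 'gripper_width': np.float64(0.088)}
scene {'mtx': [[511.273, 0.0, 311.782], [0.0, 511.273, 240.807], [0.0, 0.0, 1.0]], 'R': [[-0.573, 0.819, -0.009], [0.438, 0.297, -0.848], [-0.693, -0.49, -0.529]], 't': [0.212, -0.127, 1.631]}
scene mechanism [([248.0, 253.0, 68.0, 51.0], 0.78), ([454.0, 245.0, 66.0, 47.0], 0.76)]
scene lever [([451.0, 316.0, 66.0, 24.0], 0.86), ([331.0, 290.0, 47.0, 32.0], 0.72), ([250.0, 250.0, 70.0, 51.0], 0.24)]
scene plain_lever [([374.0, 323.0, 47.0, 33.0], 0.74)]
scene stop_pin [([250.0, 252.0, 65.0, 48.0], 0.86), ([453.0, 244.0, 66.0, 53.0], 0.79)]
scene shaft_top [([456.0,
[... 819 characters left out ...]
225.0, 72.0, 69.0], 0.69), ([219.0, 378.0, 82.0, 78.0], 0.66)]
top lever_knob [([288.0, 225.0, 19.0, 65.0], 0.87), ([337.0, 296.0, 61.0, 35.0], 0.78), ([172.0, 266.0, 49.0, 49.0], 0.56)]
{'mtx': array([[343.60138343,   0.        , 323.80816033],
       [  0.        , 343.60138343, 239.2811714 ],
       [  0.        ,   0.        ,   1.        ]]), 'mount': array([[-6.60823891e-04, -9.52023163e-01, -3.06025261e-01,
         8.01400337e-02],
       [ 9.99999704e-01, -7.49955231e-04,  1.73681924e-04,
        -1.28321957e-03],
       [-3.94854460e-04, -3.06025055e-01,  9.52023377e-01,
        -1.66452131e-01],
       [ 0.00000000e+00,  0.00000000e+00,  0.00000000e+00,
         1.00000000e+00]])}
```

View pics/top0.png

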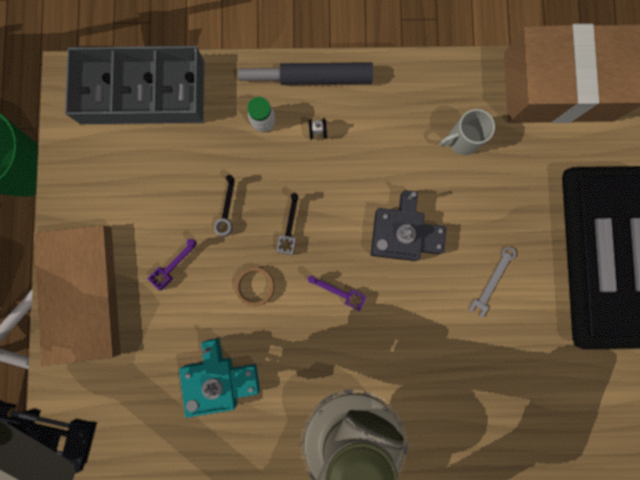

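```bash
cat > h.py <<'E'
import numpy as np
from station import cams
C={n:cams.get_calibration(n) for n in("scene","top")}
def ray(n,u,v,z):
    c=C[n];R,t=np.array(c["R"]),np.array(c["t"]);o=-R.T@t
    d=R.T@np.linalg.solve(c["mtx"],[u,v,1.]);return o+d*(z-o[2])/d[2]
def proj(n,X):
    c=C[n];q=np.array(c["mtx"])@(np.array(c["R"])@X+c["t"]);return q[:2]/q[2]
E
python3 - <<'E'
from h import *
import cv2
p=np.load("top0.npz")["p"]
c=p[110:430,120:460]
a=cv2.resize(p[185:335,140:380],(800,500),interpolation=cv2.INTER_CUBIC)
cv2.imwrite("pics/crop1.png",a[:,:,::-1])
E
```

```text
(no output)
```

The top picture shows the dark steel mechanism with its shaft at about (406,233), nose to the right and lug up; the teal one at (212,388) is a decoy. Candidates for the lever are the round hub at (223,227), the square hub at (287,244), and purple ones at (160,278) and (355,300). I choose the square steel hub at (287,244).

View pics/crop1.png

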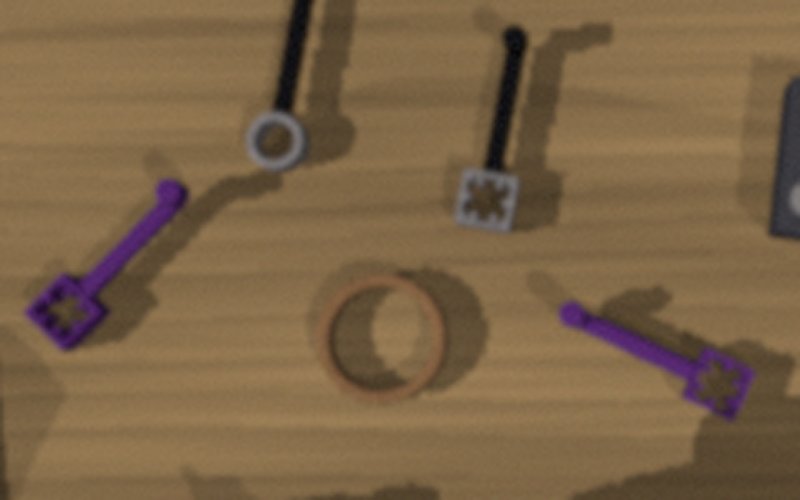

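```bash
python3 - <<'E'
from h import *
f=lambda *a:np.round(ray("top",*a),4)
print("hub",f(287,244,.028),"knob",f(294,197,.05),"plain",f(223,227,.028),f(230,180,.05))
print("shaft",f(406,233,.093),"pin",f(411,195,.092),"nose",f(441,235,.04))
E
```

```text
hub [0.458  0.1461 0.028 ] knob [0.5636 0.1277 0.05  ] plain [0.4997 0.2942 0.028 ] [0.6052 0.2742 0.05  ]
shaft [ 0.472 -0.118  0.093] pin [ 0.5561 -0.1319  0.092 ] nose [ 0.4726 -0.208   0.04  ]
```

The crop shows the square steel hub with a toothed star bore at crop (487,200), full image (287,244), with a black arm, so it is the right lever. The round hub at crop (276,140) is the plain lever. I'll go above the shaft first to read the rib angle.

>>> play_rows:
  rows:
    - [[-0.0244,-0.0279,0.0025,0,1],[-0.0244,-0.0279,0.0025,0,1],[-0.0244,-0.0279,0.0025,0,1],[-0.0244,-0.0279,0.0025,0,1],[-0.0244,-0.0279,0.0025,0,1],[-0.0244,-0.0279,0.0025,0,1],[-0.0244,-0.0279,0.0025,0,1],[-0.0244,-0.0279,0.0025,0,1],[-0.0244,-0.0279,0.0025,0,1],[-0.0244,-0.0279,0.0025,0,1],[-0.0244,-0.0279,0.0025,0,1],[-0.0244,-0.0279,0.0025,0,1],[-0.0244,-0.0279,0.0025,0,1],[-0.0244,-0.0279,0.0025,0,1],[-0.0244,-0.0279,0.0025,0,1],[-0.0244,-0.0279,0.0025,0,1],[-0.0244,-0.0279,0.0025,0,1],[-0.0244,-0.0279,0.0025,0,1],[-0.0244,-0.0279,0.0025,0,1],[-0.0244,-0.0279,0.0025,0,1]]

```text
clock: 2.37
tool_pos: [0.4739, -0.1209, 0.1689]
ee_rot: [0.0, 0.115, 0.993, -0.0]
contact_force: [0.2, -0.2, -0.3]
gripper_width: 0.0883
grip_force: 0.0
```

>>> play_rows:
  rows:
    - [[0,0,0,0,1],[0,0,0,0,1]]

```text
clock: 2.53
tool_pos: [0.4735, -0.1201, 0.1684]
ee_rot: [-0.0, 0.116, 0.993, 0.0]
contact_force: [-0.0, 0.6, 0.8]
gripper_width: 0.0883
grip_force: 0.0
```

```bash
cat >> h.py <<'E'
from scipy.spatial.transform import Rotation as Ro
from station import arm
import cv2
W=cams.get_calibration("wrist")
def pose():
    s=arm.observe();q=s["ee_rot"];T=np.eye(4);T[:3,:3]=Ro.from_quat([q[1],q[2],q[3],q[0]]).as_matrix();T[:3,3]=s["tool_pos"];return T
def wray(T,u,v,z):
    M=T@W["mount"];d=M[:3,:3]@np.linalg.solve(W["mtx"],[u,v,1.]);o=M[:3,3];return o+d*(z-o[2])/d[2]
def wproj(T,X):
    M=np.linalg.inv(T@W["mount"]);q=W["mtx"]@(M[:3,:3]@X+M[:3,3]);return q[:2]/q[2]
def rect(T,p,c,z,half=.06,n=600):
    "metric view from above of plane z: column=+x world, row=-y world"
    k=np.array([[-half,-half],[half,-half],[half,half],[-half,half]])
    src=np.float32([wproj(T,[c[0]+a,c[1]-b,z]) for a,b in k])
    dst=np.float32([[0,0],[n,0],[n,n],[0,n]])
    return cv2.warpPerspective(p,cv2.getPerspectiveTransform(src,dst),(n,n),flags=cv2.INTER_CUBIC)
def shot(name):
    T=pose();p,d=cams.camera("wrist");np.savez(name+".npz",T=T,p=p,d=d);return T,p,d
def info():
    s=arm.observe();T=pose();print("t",round(float(s["clock"]),2),"tcp",np.round(T[:3,3],4),"xang",round(np.degrees(np.arctan2(T[1,0],T[0,0])),2),"F",np.round(s["contact_force"],1),"M",np.round(s["moment"],2),"w",round(float(s["gripper_width"]),4),"g",round(float(s["grip_force"]),1))
def go(x,y,z,a):
    T=pose();d=T[:3,:3].T@(np.array([x,y,z])-T[:3,3]);c=np.degrees(np.arctan2(T[1,0],T[0,0]));print("delta(m)",np.round(d,4),"twist",round((c-a+180)%360-180,2))
E
python3 - <<'E'
from h import *
T,p,d=shot("w1");info()
print(wproj(T,[.472,-.118,.093]))
a=cv2.resize(p,(640,480));
b=rect(T,p,[.472,-.118],.087,.03,480)
cv2.imwrite("pics/w1.png",cv2.hconcat([p[:,:,::-1],np.zeros((480,1,3),np.uint8)]))
cv2.imwrite("pics/w1r.png",cv2.cvtColor(b,cv2.COLOR_RGB2BGR))
E
```

```text
t 2.58 tcp [ 0.473  -0.1189  0.1687] xang 166.78 F [ 0.   0.6 -0.2] M [0.   0.03 0.01] w 0.0879 g 0.0
[327.76603778 239.88532   ]
```

View pics/w1.png

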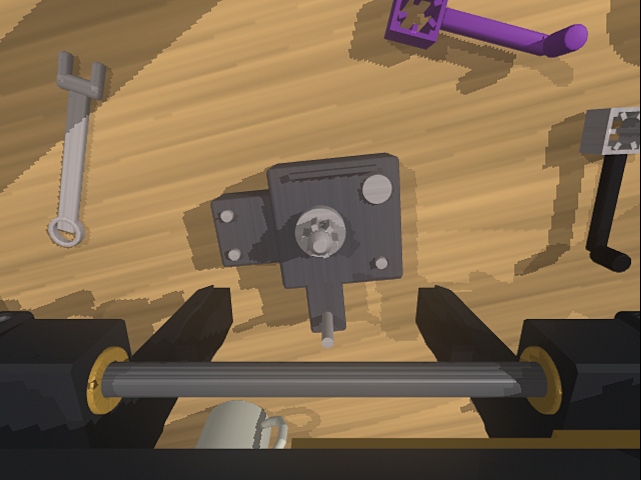

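View pics/w1r.png

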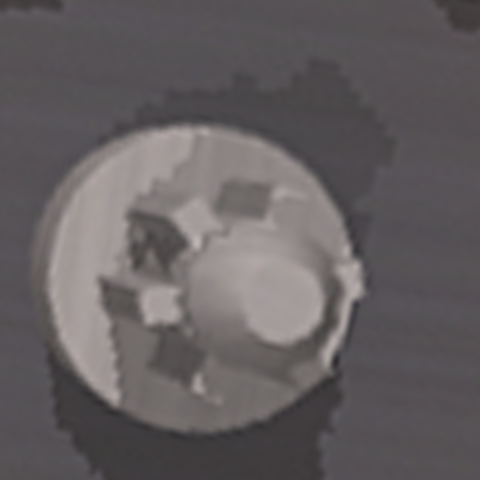

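The wrist picture shows the shaft at about (320,236), the pin tip at (327,343) and the nose on the left (240,230). The metric crop shows the pilot tip as a disc at (285,303) and two lit rib ends at (195,220) and (160,303).

```bash
python3 - <<'E'
from h import *
z=np.load("w1.npz");T=z["T"];p=z["p"]
def r2px(c,r,zz=.087): return wproj(T,[.472+(c/8-30)/1e3,-.118-(r/8-30)/1e3,zz])
top=wray(T,*r2px(285,303),.096);print("shaft top",top)
for q in((195,220),(160,303),(295,195),(205,395)):
    e=wray(T,*r2px(*q),.084)-top;print("rib",np.hypot(*e[:2]),np.degrees(np.arctan2(e[1],e[0])))
pin=wray(T,327,343,.092)-top;print("pin",np.hypot(*pin[:2]),np.degrees(np.arctan2(pin[1],pin[0])))
# boss circle centre in rect (195,280) at z .062
b=wray(T,*r2px(200,280),.062);print("boss",b)
a=rect(T,p,top,.084,.03,480)
for ang in range(0,360,60):pass
cv2.imwrite("pics/w1s.png",a[:,:,::-1])
for c in ((215,202),(212,268),(270,190),(285,266)): 
    pass
n=np.array([wray(T,*u,.04) for u in((213,199),(222,266))]);m=n.mean(0)-top;print("nose",m,np.degrees(np.arctan2(m[1],m[0])), np.degrees(np.arctan2(*(n[1]-n[0])[[1,0]])))
E
```

```text
shaft top [ 0.47463946 -0.12504536  0.096     ]
rib 0.011962177439735523 128.2480964550566
rib 0.011884927563744716 -174.65946746450356
rib 0.013608863051216773 67.32689655124359
rib 0.014147317649195069 -115.72320296645808
pin 0.085389834680867 -9.346913792456112
boss [ 0.47422183 -0.12501467  0.062     ]
nose [-0.014471  -0.0909232 -0.056    ] -99.04313551276572 -11.374244290984551
```

View pics/w1s.png

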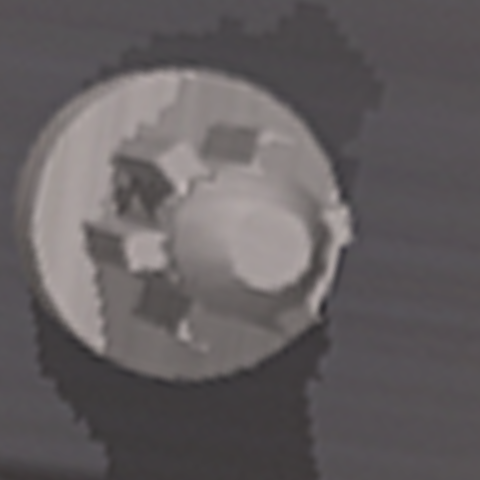

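Pilot tip at (0.4746,-0.1250), checked by the boss circle (0.4742,-0.1250) and the pin at 85.4 mm. Ribs lie at about 6.5° mod 60, the nose at about -98.5°, so the arm should go on at about -113.5°. Now to the lever.

>>> play_rows:
  rows:
    - [[0.0094,0.0318,0.0049,-0.4,1],[0.0094,0.0318,0.0049,-0.4,1],[0.0094,0.0318,0.0049,-0.4,1],[0.0094,0.0318,0.0049,-0.4,1],[0.0094,0.0318,0.0049,-0.4,1],[0.0094,0.0318,0.0049,-0.4,1],[0.0094,0.0318,0.0049,-0.4,1],[0.0094,0.0318,0.0049,-0.4,1],[0,0,0,0,1],[0,0,0,0,1]]

```text
clock: 3.42
tool_pos: [0.4501, 0.1475, 0.13]
ee_rot: [-0.0, 0.085, 0.996, -0.0]
contact_force: [-0.0, -0.2, 0.4]
gripper_width: 0.0881
grip_force: 0.0
```

```bash
python3 - <<'E'
from h import *
T,p,d=shot("w2");info()
hc=[.458,.146];b=rect(T,p,hc,.028,.03,480);c=rect(T,p,[.51,.137],.05,.08,300)
cv2.imwrite("pics/w2.png",np.hstack([b,cv2.copyMakeBorder(c,0,180,0,0,cv2.BORDER_CONSTANT)])[:,:,::-1])
E
```

```text
t 3.47 tcp [0.4507 0.1463 0.1301] xang 170.18 F [-0.2  0.8  0.3] M [-0.07 -0.01  0.05] w 0.0877 g 0.0
```

View pics/w2.png

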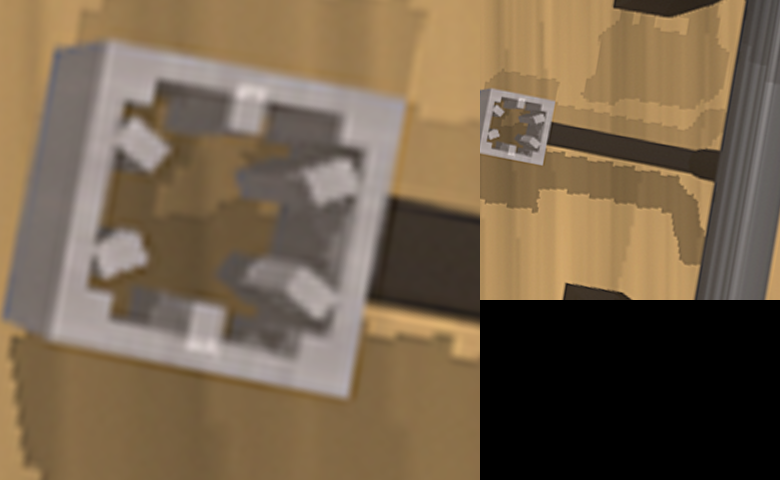

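The metric crop shows the hub top corners at (108,42),(405,98),(350,397),(52,338), a 37.8 mm square. That puts the centre at (0.4566,0.1486) with the arm at -10.5°. Descending and gripping.

>>> play_rows:
  rows:
    - [[-0.0055,0.0033,0.0,0.7,1],[0,0,0.029,0,1],[0,0,0.029,0,1],[0,0,0.029,0,1],[0,0,0.019,0,1],[0,0,0.01,0,1],[0,0,0,0,1],[0,0,0,0,0],[0,0,0,0,0],[0,0,0,0,0],[0,0,0,0,0],[0,0,0,0,0],[0,0,0,0,0],[0,0,0,0,0],[0,0,0,0,0],[0,0,0,0,0]]
  squeeze: 40

```text
clock: 4.8
tool_pos: [0.4576, 0.1477, 0.0138]
ee_rot: [0.0, 0.093, 0.996, -0.0]
contact_force: [-0.0, -0.2, -0.1]
gripper_width: 0.0302
grip_force: 0.0
```

```bash
python3 - <<'E'
from h import *
info()
E
```

```text
t 4.8 tcp [0.4576 0.1477 0.0138] xang 169.34 F [-0.  -0.2 -0.1] M [-0.02 -0.01 -0.  ] w 0.0302 g 0.0
```

>>> play_rows:
  rows:
    - [[0,0,0,0,0],[0,0,0,0,0],[0,0,0,0,0]]

```text
clock: 5.05
tool_pos: [0.4576, 0.1477, 0.0137]
ee_rot: [-0.0, 0.093, 0.996, -0.0]
contact_force: [0.5, -0.8, -0.0]
gripper_width: 0.0102
grip_force: 0.0
```

```bash
python3 - <<'E'
from h import *
info()
T,p,d=shot("w3");cv2.imwrite("pics/w3.png",p[:,:,::-1])
E
```

```text
t 5.05 tcp [0.4576 0.1477 0.0137] xang 169.33 F [ 0.5 -0.8 -0. ] M [-0.04 -0.05 -0.01] w 0.0102 g 0.0
```

View pics/w3.png

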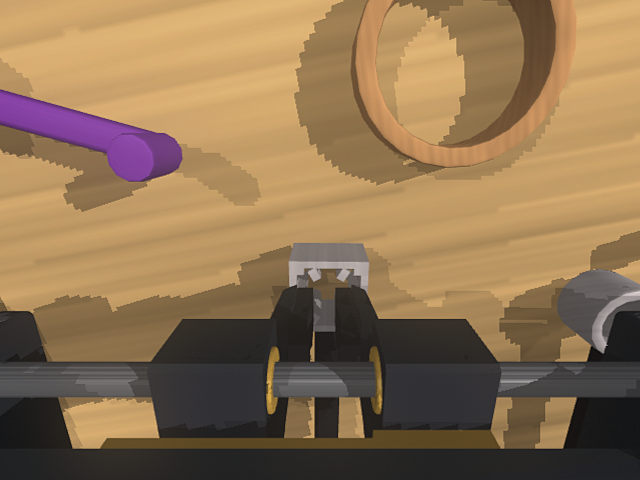

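The fingers closed to 10 mm without force. In the picture the hub at (329,265) shows in front of the tips at (297,290) and (350,290), so I check heights and positions by depth.

```bash
python3 - <<'E'
from h import *
z=np.load("w3.npz");T=z["T"];d=z["d"]
M=T@W["mount"]
def P(u,v):
    D=d[v,u];return np.round((M@np.r_[np.linalg.solve(W["mtx"],[u,v,1.])*D,1])[:3],4)
for u,v in((150,220),(329,253),(294,265),(329,265),(365,270),(329,322),(298,292),(305,295),(350,292),(290,320),(137,155),(325,345)):print((u,v),P(u,v),np.round((np.linalg.inv(T)@np.r_[P(u,v),1])[:3],4))
print("hub centre exp",wproj(T,[.4566,.1486,.028]),"tip",wproj(T,(T@[0,0,.008,1])[:3]),"tcp",wproj(T,T[:3,3]))
z=np.load("w2.npz");T=z["T"];d=z["d"];M=T@W["mount"]
for X in((.45,.15,.028),(.4566-.017,.1486+.004,.028),(.4566+.016,.1486-.003,.028),(.43,.12,0)):
    u,v=np.round(wproj(T,X)).astype(int);print(u,v,P(u,v))
E
```

```text
(150, 220) [4.072e-01 6.030e-02 1.000e-04] [ 0.0333 -0.0952  0.0136]
(329, 253) [0.4375 0.1529 0.0176] [ 0.0207  0.0014 -0.0039]
(294, 265) [0.4363 0.1361 0.029 ] [ 0.0188 -0.0153 -0.0153]
(329, 265) [0.4398 0.1523 0.0279] [ 0.0183  0.0012 -0.0142]
(365, 270) [0.4454 0.1688 0.0281] [ 0.0159  0.0185 -0.0144]
(329, 322) [0.4718 0.1464 0.0252] [-0.0142  0.0014 -0.0115]
(298, 292) [0.4454 0.1368 0.0395] [ 0.01   -0.013  -0.0258]
(305, 295) [0.4459 0.1401 0.0428] [ 0.0101 -0.0096 -0.0291]
(350, 292) [0.4501 0.1599 0.0388] [ 0.0096  0.0106 -0.0251]
(290, 320) [0.4457 0.1352 0.0624] [ 0.0094 -0.0145 -0.0487]
(137, 155) [0.3749 0.0934 0.0528] [ 0.0712 -0.0687 -0.0391]
(325, 345) [0.4841 0.142  0.0264] [-0.0271 -0.0007 -0.0127]
hub centre exp [327.79377572 297.59311033] tip [326.04486327 280.66115296] tcp [326.14437033 286.98001517]
328 232 [0.4584 0.1486 0.0006]
329 219 [0.4393 0.1523 0.0295]
328 258 [0.4724 0.1459 0.0287]
291 207 [4.304e-01 1.204e-01 4.000e-04]
```

```bash
python3 - <<'E'
from h import *
for n in("w1","w2","w3"):
    z=np.load(n+".npz");d=z["d"];v,u=np.mgrid[0:480,0:640]
    q=np.stack([u,v,np.ones_like(u)],-1)@np.linalg.inv(W["mtx"]).T*d[...,None]
    t=q@W["mount"][:3,:3].T+W["mount"][:3,3]
    # tool-frame points near fingers
    m=(d>0)&(abs(t[...,0])<.03)&(abs(t[...,1])<.065)&(t[...,2]<.01 if n!="w3" else t[...,2]<-.017)&(v<320)
    s=t[m];print(n,len(s),"min",s.min(0).round(4),"max",s.max(0).round(4))
    print(np.percentile(s[:,2],[50,90,97,99,99.9]).round(4))
    for a,b in((-.065,-.03),(.03,.065)) if n!="w3" else((-.03,0),(0,.03)):
        k=s[(s[:,1]>a)&(s[:,1]<b)];i=k[:,2].argsort()[-6:];print(k[i].round(4).tolist())
E
```

```text
w1 3070 min [-0.0074 -0.0613 -0.0522] max [ 0.0122  0.0583 -0.0192]
[-0.0362 -0.024  -0.0216 -0.0207 -0.0197]
[[-0.0061, -0.0455, -0.0203], [0.0093, -0.0531, -0.0203], [-0.0029, -0.0457, -0.0202], [-0.0013, -0.0456, -0.0201], [0.0089, -0.0529, -0.0195], [0.0094, -0.0534, -0.0195]]
[[0.0091, 0.0453, -0.02], [0.0106, 0.0513, -0.0199], [0.0105, 0.0508, -0.0198], [0.0089, 0.043, -0.0197], [0.0048, 0.0429, -0.0197], [-0.0074, 0.0431, -0.0192]]
w2 3072 min [-0.0071 -0.0611 -0.0519] max [ 0.0119  0.0585 -0.0193]
[-0.0361 -0.024  -0.0215 -0.0207 -0.0196]
[[0.0092, -0.048, -0.0201], [0.0092, -0.0523, -0.0201], [0.0091, -0.0467, -0.02], [0.0106, -0.0541, -0.0198], [0.0091, -0.0528, -0.0198], [0.0095, -0.0533, -0.0197]]
[[-0.0009, 0.0428, -0.02], [0.009, 0.0505, -0.0198], [0.0104, 0.0509, -0.0196], [0.0031, 0.0431, -0.0195], [-0.0068, 0.043, -0.0193], [0.0092, 0.0507, -0.0193]]
w3 2331 min [-0.0004 -0.0222 -0.0519] max [ 0.0121  0.0195 -0.0196]
[-0.0381 -0.0254 -0.0221 -0.0209 -0.0201]
[[0.0093, -0.0138, -0.0204], [0.0093, -0.0077, -0.0204], [0.0108, -0.0142, -0.0204], [0.0091, -0.0073, -0.02], [0.0091, -0.0096, -0.0199], [0.0089, -0.012, -0.0196]]
[[0.0109, 0.0119, -0.0206], [0.0094, 0.0045, -0.0205], [0.0093, 0.0091, -0.0205], [0.0093, 0.0077, -0.0203], [0.0107, 0.0124, -0.0202], [0.0092, 0.0063, -0.0202]]
```

The depth shows that the fingertips really stand 20 mm behind the reported TCP, not 8 mm ahead of it, so they closed in the air 6 mm above the hub. From here I use the measured offset: opening, then going 29 mm lower.

>>> play_rows:
  rows:
    - [[0.001,0.002,0,0,0.9],[0,0,0,0,0.9],[0,0,0,0,0.9],[0,0,0,0,0.9],[0,0,0,0,0.9],[0,0,0,0,0.9],[0,0,0,0,0.9],[0,0,0,0,0.9],[0,0,0,0,0.9],[0,0,0,0,0.9],[0,0,0,0,0.9]]

```text
clock: 6.02
tool_pos: [0.457, 0.1498, 0.0138]
ee_rot: [0.0, 0.093, 0.996, -0.0]
contact_force: [-0.3, 1.1, -0.3]
gripper_width: 0.0774
grip_force: 0.0
```

>>> play_rows:
  rows:
    - [[0,0,0.009,0,0.9],[0,0,0.01,0,0.9],[0,0,0.006,0,0.9],[0,0,0.004,0,0.9],[0,0,0,0,0.9],[0,0,0,0,0],[0,0,0,0,0],[0,0,0,0,0],[0,0,0,0,0],[0,0,0,0,0],[0,0,0,0,0],[0,0,0,0,0],[0,0,0,0,0],[0,0,0,0,0],[0,0,0,0,0],[0,0,0,0,0]]
  squeeze: 40

```text
clock: 7.35
tool_pos: [0.4571, 0.1499, -0.0151]
ee_rot: [0.0, 0.093, 0.996, 0.0]
contact_force: [-0.6, -0.2, 3.3]
gripper_width: 0.0378
grip_force: 40.0
```

```bash
python3 - <<'E'
from h import *
info()
E
```

```text
t 7.35 tcp [ 0.4571  0.1499 -0.0151] xang 169.34 F [-0.6 -0.2  3.3] M [-0.08  0.06  0.03] w 0.0378 g 40.0
```

Gripped at 37.8 mm with 40 N. Lifting and measuring the hub in the hand.

>>> play_rows:
  rows:
    - [[0,0,-0.015,0,0],[0,0,-0.025,0,0],[0,0,-0.03,0,0],[0,0,-0.03,0,0],[0,0,-0.025,0,0],[0,0,-0.01,0,0],[0,0,0,0,0],[0,0,0,0,0]]

```text
clock: 8.02
tool_pos: [0.4567, 0.1498, 0.1193]
ee_rot: [-0.0, 0.093, 0.996, -0.0]
contact_force: [-0.6, 0.2, -2.2]
gripper_width: 0.0375
grip_force: 40.0
```

```bash
python3 - <<'E'
from h import *
T,p,d=shot("w4");info()
v,u=np.mgrid[0:480,0:640]
q=np.stack([u,v,np.ones_like(u)],-1)@np.linalg.inv(W["mtx"]).T*d[...,None]
t=q@W["mount"][:3,:3].T+W["mount"][:3,3]
# hub front top edge and sides, in tool frame
m=(d>0)&(abs(t[...,0])<.03)&(abs(t[...,1])<.03)&(t[...,2]>-.06)&(t[...,2]<.03)&(v<330)
for a in(-.015,-.01,-.005,0,.005,.01,.015):
    k=t[m&(abs(t[...,1]-a)<.001)];f=k[:,0]>.0
    print(a,"xmax",k[:,0].max().round(4),"z of x>.014",np.percentile(k[k[:,0]>.0145][:,2],[0,10,50,100]).round(4))
k=t[m&(t[...,0]>.0125)&(t[...,2]<-.008)&(t[...,2]>-.018)];print("y",k[:,1].min(),k[:,1].max(),"top plane fit",np.linalg.lstsq(np.c_[k[:,:2],np.ones(len(k))],k[:,2],rcond=None)[0],len(k))
go(.4746,-.125,.14,66.5)
E
```

```text
t 8.07 tcp [0.4563 0.1498 0.1187] xang 169.33 F [-0.3  0.5 -2.3] M [-0.    0.03  0.02] w 0.0379 g 40.0
-0.015 xmax 0.0203 z of x>.014 [-0.0451 -0.0441 -0.0377 -0.0147]
-0.01 xmax 0.0203 z of x>.014 [-0.0451 -0.0439 -0.0372 -0.016 ]
-0.005 xmax 0.0201 z of x>.014 [-0.0446 -0.0438 -0.0362 -0.0151]
0 xmax 0.0201 z of x>.014 [-0.0446 -0.0441 -0.0363 -0.0155]
0.005 xmax 0.0202 z of x>.014 [-0.0448 -0.0441 -0.0374 -0.014 ]
0.01 xmax 0.02 z of x>.014 [-0.0447 -0.044  -0.0367 -0.0166]
0.015 xmax 0.0202 z of x>.014 [-0.0453 -0.0443 -0.0379 -0.0163]
y -0.02005402520191229 0.017659637749712007 top plane fit [-1.13601457 -0.01906386  0.00530626] 159
delta(m) [-0.0688 -0.2666 -0.0213] twist 102.83
```

The hub sits level in the hand: underside at tool z -0.0155, centre about (0.0005,0). Carrying it over the shaft, then twisting to arm -113.5°.

>>> play_rows:
  rows:
    - [[-0.004,-0.016,0,0,0],[-0.0085,-0.0332,0,0,0],[-0.0085,-0.0332,0,0,0],[-0.0085,-0.0332,0,0,0],[-0.0085,-0.0332,0,0,0],[-0.0085,-0.0332,0,0,0],[-0.0085,-0.0332,0,0,0],[-0.0085,-0.0332,0,0,0],[-0.0049,-0.0173,0,0,0]]

```text
clock: 8.82
tool_pos: [0.4745, -0.127, 0.1182]
ee_rot: [-0.001, 0.094, 0.996, 0.0]
contact_force: [0.1, -0.8, -1.4]
gripper_width: 0.0376
grip_force: 40.0
```

>>> play_rows:
  rows:
    - [[0,0,0,3.5,0],[0,0,0,6.5,0],[0,0,0,6.5,0],[0,0,0,6.5,0],[0,0,0,6.5,0],[0,0,0,6.5,0],[0,0,0,6.5,0],[0,0,0,6.5,0],[0,0,0,6.5,0],[0,0,0,6.5,0],[0,0,0,6.5,0],[0,0,0,6.5,0],[0,0,0,6.5,0],[0,0,0,6.5,0],[0,0,0,6.5,0],[0,0,0,6.5,0],[0,0,0,1.8,0],[0,0,0,0,0],[0,0,0,0,0]]

```text
clock: 10.4
tool_pos: [0.4745, -0.1237, 0.1186]
ee_rot: [-0.001, 0.836, 0.549, -0.001]
contact_force: [0.3, -0.1, -1.6]
gripper_width: 0.0376
grip_force: 40.0
```

```bash
python3 - <<'E'
from h import *
T,p,d=shot("w5");info();go(.4747,-.124,.119,66.5)
v,u=np.mgrid[0:480,0:640]
q=np.stack([u,v,np.ones_like(u)],-1)@np.linalg.inv(W["mtx"]).T*d[...,None]
t=q@W["mount"][:3,:3].T+W["mount"][:3,3]
X=t@T[:3,:3].T+T[:3,3]
m=(d>0)&(X[...,2]>.04)&(X[...,2]<.1)&(abs(X[...,0]-.4747)<.03)&(abs(X[...,1]+.124)<.03);print(m.sum(),X[m].max(0) if m.any() else"")
cv2.imwrite("pics/w5.png",p[:,:,::-1])
E
```

```text
t 10.45 tcp [ 0.4747 -0.1238  0.1188] xang 66.61 F [ 0.1  1.2 -1.9] M [-0.07  0.1  -0.01] w 0.0378 g 40.0
delta(m) [-0.0002  0.0001 -0.0002] twist 0.11
5354 [ 0.50469419 -0.09400663  0.09712292]
```

>>> play_rows:
  rows:
    - [[0,0,0.015,0,0],[0,0,0.015,0,0],[0,0,0.006,0,0],[0,0,0.003,0,0],[0,0,0.002,0,0],[0,0,0.002,0,0],[0,0,0,0,0]]

```text
clock: 11.03
tool_pos: [0.4751, -0.124, 0.0769]
ee_rot: [0.0, 0.836, 0.549, 0.0]
contact_force: [-0.3, -0.9, -1.5]
gripper_width: 0.0378
grip_force: 40.0
```

```bash
python3 - <<'E'
from h import *
info()
E
```

```text
t 11.03 tcp [ 0.4751 -0.124   0.0769] xang 66.54 F [-0.3 -0.9 -1.5] M [-0.01  0.02 -0.01] w 0.0378 g 40.0
```

>>> play_rows:
  rows:
    - [[0,0,0.0015,0,0],[0,0,0.0015,0,0],[0,0,0.001,0,0],[0,0,0.001,0,0],[0,0,0.001,0,0],[0,0,0,0,0]]

```text
clock: 11.53
tool_pos: [0.4749, -0.1239, 0.0706]
ee_rot: [-0.0, 0.836, 0.549, -0.0]
contact_force: [0.4, 0.1, -2.6]
gripper_width: 0.0377
grip_force: 40.0
```

```bash
python3 - <<'E'
from h import *
info()
E
```

```text
t 11.53 tcp [ 0.4749 -0.1239  0.0706] xang 66.54 F [ 0.4  0.1 -2.6] M [-0.02  0.11 -0.02] w 0.0377 g 40.0
```

On the pilot with no lateral force. Feeling downwards gently for the ribs.

>>> play_rows:
  rows:
    - [[0,0,0.001,0,0],[0,0,0.001,0,0],[0,0,0.001,0,0],[0,0,0,0,0]]

```text
clock: 11.87
tool_pos: [0.4749, -0.1239, 0.0676]
ee_rot: [-0.0, 0.836, 0.549, -0.0]
contact_force: [-0.2, 0.2, -3.1]
gripper_width: 0.0377
grip_force: 40.0
```

```bash
python3 - <<'E'
from h import *
info()
E
```

```text
t 11.87 tcp [ 0.4749 -0.1239  0.0676] xang 66.53 F [-0.2  0.2 -3.1] M [-0.08  0.09  0.  ] w 0.0377 g 40.0
```

>>> play_rows:
  rows:
    - [[0,0,0.001,0,0],[0,0,0.001,0,0],[0,0,0.0005,0,0],[0,0,0,0,0]]

```text
clock: 12.2
tool_pos: [0.475, -0.1239, 0.0651]
ee_rot: [-0.0, 0.836, 0.549, -0.0]
contact_force: [0.4, -0.4, -2.6]
gripper_width: 0.0374
grip_force: 40.0
```

```bash
python3 - <<'E'
from h import *
info()
E
```

```text
t 12.2 tcp [ 0.475  -0.1239  0.0651] xang 66.54 F [ 0.4 -0.4 -2.6] M [-0.04  0.07 -0.03] w 0.0374 g 40.0
```

Underside at about 0.081 with no added force, so the teeth have dropped in. Continuing to the boss.

>>> play_rows:
  rows:
    - [[0,0,0.002,0,0],[0,0,0.002,0,0],[0,0,0.002,0,0],[0,0,0.002,0,0],[0,0,0.002,0,0],[0,0,0.002,0,0],[0,0,0.002,0,0],[0,0,0.001,0,0],[0,0,0.001,0,0],[0,0,0,0,0]]

```text
clock: 13.03
tool_pos: [0.475, -0.1239, 0.0491]
ee_rot: [-0.0, 0.836, 0.549, -0.0]
contact_force: [0.2, 0.3, -2.7]
gripper_width: 0.0379
grip_force: 40.0
```

>>> play_rows:
  rows:
    - [[0,0,0.001,0,0],[0,0,0.0008,0,0],[0,0,0,0,0]]

```text
clock: 13.28
tool_pos: [0.475, -0.1239, 0.0473]
ee_rot: [-0.0, 0.836, 0.549, -0.0]
contact_force: [0.0, -0.4, -1.8]
gripper_width: 0.0378
grip_force: 40.0
```

```bash
python3 - <<'E'
from h import *
info()
E
```

```text
t 13.28 tcp [ 0.475  -0.1239  0.0473] xang 66.53 F [ 0.  -0.4 -1.8] M [-0.08  0.08 -0.  ] w 0.0378 g 40.0
```

>>> play_rows:
  rows:
    - [[0,0,0.0005,0,0],[0,0,0.0003,0,0],[0,0,0,0,0]]

```text
clock: 13.53
tool_pos: [0.4751, -0.1239, 0.0469]
ee_rot: [0.0, 0.836, 0.549, 0.0]
contact_force: [-1.0, 0.6, 2.3]
gripper_width: 0.0379
grip_force: 40.0
```

>>> play_rows:
  rows:
    - [[0,0,0.0004,0,0],[0,0,0,0,0]]

```text
clock: 13.7
tool_pos: [0.4751, -0.124, 0.0469]
ee_rot: [0.0, 0.836, 0.549, 0.0]
contact_force: [-2.6, 0.1, 7.2]
gripper_width: 0.0375
grip_force: 40.0
```

```bash
python3 - <<'E'
from h import *
info()
E
```

```text
t 13.7 tcp [ 0.4751 -0.124   0.0469] xang 66.54 F [-2.6  0.1  7.2] M [0.13 0.54 0.01] w 0.0375 g 40.0
```

Seated on the boss (about 9 N reaction). Now swinging counterclockwise.

>>> play_rows:
  rows:
    - [[0,0,-0.0003,-2,0],[0,0,0,-4,0],[0,0,0,-4,0],[0,0,0,-4,0],[0,0,0,0,0]]

```text
clock: 14.12
tool_pos: [0.4752, -0.1239, 0.0469]
ee_rot: [0.0, 0.762, 0.647, 0.0]
contact_force: [-0.7, 1.4, 4.2]
gripper_width: 0.0376
grip_force: 40.0
```

```bash
python3 - <<'E'
from h import *
info()
E
```

```text
t 14.12 tcp [ 0.4752 -0.1239  0.0469] xang 80.66 F [-0.7  1.4  4.2] M [ 0.22  0.24 -0.06] w 0.0376 g 40.0
```

>>> play_rows:
  rows:
    - [[0,0,0,-4,0],[0,0,0,-5,0],[0,0,0,-5,0],[0,0,0,-5,0],[0,0,0,-5,0],[0,0,0,-5,0],[0,0,0,-5,0],[0,0,0,-5,0],[0,0,0,-5,0],[0,0,0,-5,0],[0,0,0,-5,0],[0,0,0,-5,0],[0,0,0,-5,0],[0,0,0,-4,0],[0,0,0,-2,0],[0,0,0,0,0],[0,0,0,0,0]]

```text
clock: 15.53
tool_pos: [0.4752, -0.1238, 0.0469]
ee_rot: [0.0, 0.256, 0.967, 0.0]
contact_force: [-0.5, 3.0, 5.8]
gripper_width: 0.0377
grip_force: 40.0
```

```bash
python3 - <<'E'
from h import *
info()
T,p,d=shot("w6");s=np.load("w1.npz")
pin=wray(s["T"],327,343,.092);print("pin",pin)
E
```

```text
t 15.53 tcp [ 0.4752 -0.1238  0.0469] xang 150.37 F [-0.5  3.   5.8] M [ 0.44  0.14 -0.03] w 0.0377 g 40.0
pin [ 0.55920853 -0.13912149  0.092     ]
```

>>> play_rows:
  rows:
    - [[0,0,0,-3,0],[0,0,0,-3,0],[0,0,0,-2,0],[0,0,0,0,0]]

```text
clock: 15.92
tool_pos: [0.4751, -0.1237, 0.0469]
ee_rot: [0.0, 0.187, 0.982, 0.0]
contact_force: [-1.0, 3.5, 5.4]
gripper_width: 0.0377
grip_force: 40.0
```

```bash
python3 - <<'E'
from h import *
info()
E
```

```text
t 15.92 tcp [ 0.4751 -0.1237  0.0469] xang 158.46 F [-1.   3.5  5.4] M [ 0.48  0.14 -0.04] w 0.0377 g 40.0
```

>>> play_rows:
  rows:
    - [[0,0,0,-0.7,0],[0,0,0,-0.7,0],[0,0,0,-0.6,0],[0,0,0,0,0]]

```text
clock: 16.25
tool_pos: [0.4751, -0.1237, 0.0469]
ee_rot: [0.0, 0.17, 0.985, 0.0]
contact_force: [-0.7, 2.7, 5.3]
gripper_width: 0.0376
grip_force: 40.0
```

```bash
python3 - <<'E'
from h import *
info()
E
```

```text
t 16.25 tcp [ 0.4751 -0.1237  0.0469] xang 160.37 F [-0.7  2.7  5.3] M [ 0.47  0.14 -0.12] w 0.0376 g 40.0
```

>>> play_rows:
  rows:
    - [[0,0,0,-0.5,0],[0,0,0,-0.5,0],[0,0,0,0,0]]

```text
clock: 16.5
tool_pos: [0.4751, -0.1237, 0.0468]
ee_rot: [0.0, 0.162, 0.987, 0.0]
contact_force: [-0.7, 3.1, 5.7]
gripper_width: 0.0375
grip_force: 40.0
```

```bash
python3 - <<'E'
from h import *
info()
E
```

```text
t 16.5 tcp [ 0.4751 -0.1237  0.0468] xang 161.36 F [-0.7  3.1  5.7] M [ 0.44  0.13 -0.17] w 0.0375 g 40.0
```

>>> play_rows:
  rows:
    - [[0,0,0,-0.5,0],[0,0,0,-0.5,0],[0,0,0,0,0]]

```text
clock: 16.75
tool_pos: [0.4751, -0.1237, 0.0469]
ee_rot: [0.0, 0.153, 0.988, 0.0]
contact_force: [-0.6, 3.2, 4.9]
gripper_width: 0.0376
grip_force: 40.0
```

```bash
python3 - <<'E'
from h import *
info()
E
```

```text
t 16.75 tcp [ 0.4751 -0.1237  0.0469] xang 162.36 F [-0.6  3.2  4.9] M [ 0.47  0.17 -0.19] w 0.0376 g 40.0
```

>>> play_rows:
  rows:
    - [[0,0,0,-0.5,0],[0,0,0,-0.5,0],[0,0,0,0,0]]

```text
clock: 17.0
tool_pos: [0.4752, -0.1237, 0.0469]
ee_rot: [0.0, 0.145, 0.989, 0.0]
contact_force: [-0.9, 3.1, 5.4]
gripper_width: 0.0378
grip_force: 40.0
```

```bash
python3 - <<'E'
from h import *
info()
T,p,d=shot("w7")
# arm-to-pin gap seen by the wrist camera, metric at arm top z=.088
a=rect(T,p,[.53,-.135],.09,.05,600);cv2.imwrite("pics/w7.png",np.hstack([a])[:,:,::-1])
E
```

```text
t 17.0 tcp [ 0.4752 -0.1237  0.0469] xang 163.34 F [-0.9  3.1  5.4] M [ 0.44  0.19 -0.4 ] w 0.0378 g 40.0
```

```bash
python3 - <<'E'
from h import *
p,d=cams.camera("scene");u,v=np.round(proj("scene",[.53,-.135,.09])).astype(int);print(u,v)
q=p[v-45:v+45,u-60:u+60];cv2.imwrite("pics/s7.png",cv2.resize(q,(800,600),interpolation=cv2.INTER_CUBIC)[:,:,::-1])
E
```

```text
231 236
```

View pics/s7.png

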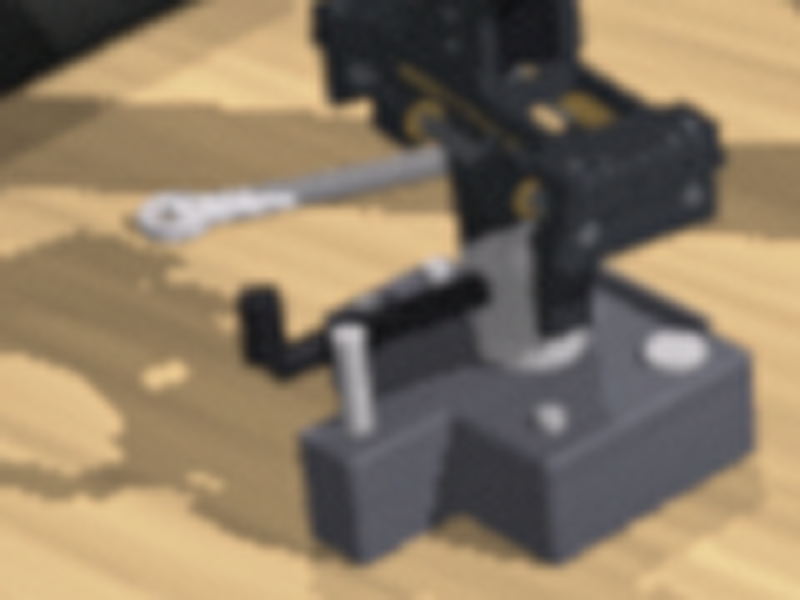

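The crop shows the hub down on the boss, with the arm at the pin near (350,340). Mz has risen to -0.4 N m, so it rests gently. Letting go and lifting away.

>>> play_rows:
  rows:
    - [[0,0,0,0,0.8],[0,0,0,0,0.8],[0,0,0,0,0.8],[0,0,0,0,0.8],[0,0,0,0,0.8],[0,0,0,0,0.8],[0,0,0,0,0.8]]

```text
clock: 17.68
tool_pos: [0.475, -0.1239, 0.0465]
ee_rot: [-0.0, 0.143, 0.99, -0.0]
contact_force: [0.5, 0.1, -0.1]
gripper_width: 0.071
grip_force: 0.0
```

>>> play_rows:
  rows:
    - [[0,0,-0.01,0,0.8],[0,0,-0.02,0,0.8],[0,0,-0.03,0,0.8],[0,0,-0.03,0,0.8],[0,0,-0.03,0,0.8],[0,0,-0.02,0,0.8],[0,0,0,0,0.8],[0,0,0,0,0.8]]

```text
clock: 18.35
tool_pos: [0.4751, -0.124, 0.1869]
ee_rot: [0.001, 0.143, 0.99, -0.0]
contact_force: [0.0, 0.6, 0.3]
gripper_width: 0.0706
grip_force: 0.0
```

```bash
python3 - <<'E'
from h import *
T,p,d=shot("w8");info()
a=rect(T,p,[.5,-.13],.088,.08,600);cv2.imwrite("pics/w8.png",a[:,:,::-1])
v,u=np.mgrid[0:480,0:640]
q=np.stack([u,v,np.ones_like(u)],-1)@np.linalg.inv(W["mtx"]).T*d[...,None]
X=(q@W["mount"][:3,:3].T+W["mount"][:3,3])@T[:3,:3].T+T[:3,3]
r=np.hypot(X[...,0]-.4748,X[...,1]+.124)
m=(d>0)&(r>.0125)&(r<.018)&(X[...,2]>.075)&(X[...,2]<.12);print("hub top z",np.percentile(X[m][:,2],[10,50,90]).round(4),m.sum())
E
```

```text
t 18.4 tcp [ 0.4746 -0.1237  0.1858] xang 163.53 F [ 0.6  0.1 -0.1] M [ 0.01  0.01 -0.04] w 0.0705 g 0.0
hub top z [0.0812 0.0899 0.0913] 654
```

View pics/w8.png

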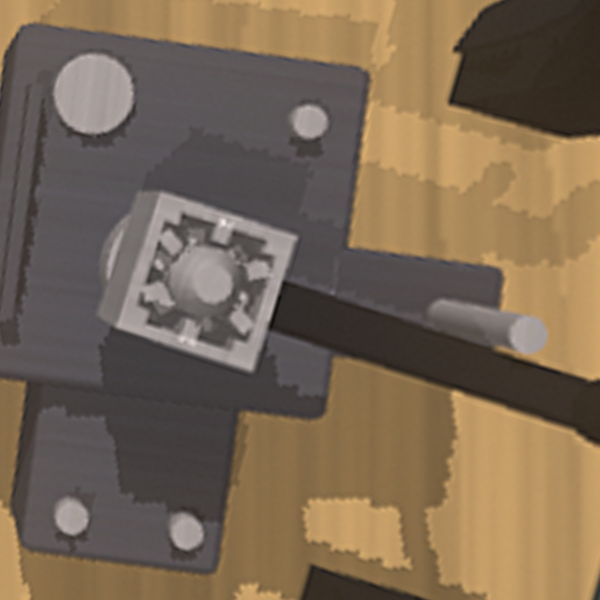

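The picture shows the hub home round the shaft at (210,280), hub top at 90 mm, and the arm lying against the pin at (525,333) with the gripper clear. Handing in.

```bash
python3 -c "
from station import workorder
print(workorder.hand_in())"
```

```text
the job is handed in; nothing more can be done
None
```

The toothed lever is home on the splined shaft (hub top measured at 90 mm) with its arm resting against the stop pin and the gripper clear. I handed the job in at about 18 s; the call returned no verdict.

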